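Secure the vial tray on the mixer and shift its lift-gate lever from park to gentle

TASK

Get the vial mixer ready to run. First, with its lever still parked in the left (red) notch, slide the blue stop block along its rod so that it pushes the tray up to the end fence and clicks into place. Then lift the front lever out of the red notch, carry it over to the middle (green) notch and let it drop fully home there; keep the vials standing.

Things in the scene. Friction and masses are not known exactly. Their poses are not given: they have to be found in the camera images.
- mixer: white bench mixer for vials, fixed; casing 200 x 280 x 82 mm. Origin: centre of its underside on the bench; -x is its front (gate plate and lever), +y its left as seen facing the front, z up. The aluminium carriage on its top (surface at z 94 mm, locked, does not move) bears the tray, the end fence at its left, and a guide rod with the stop block
- fence_face (a point): middle of the inner face of the grey upright end fence at the left end of the carriage, 8 mm above the carriage: mixer (22, 85, 102) mm. The fence is 120 mm wide along x, 8 mm thick, its top at z 128 mm
- rod_groove (a point): the ball groove on the axis of the 12 mm steel guide rod, which runs along mixer y from the end fence to a post at y -122 mm (post top z 124 mm). The groove is at mixer (-45, -42, 112) mm
- stop_block (a joint): travel of the blue stop block along the rod, m: 0 = home, its sprung ball in the groove (the click); negative = away from the tray, to mixer -y. Range -0.060 to +0.0025; starts between -0.055 and -0.025. Slides to mixer +y with 2 to 4 N, also while it pushes the tray; within about 2 mm of home the ball draws it in, and about 10 N would pull it out again
- stop_grip (a point): centre of the upright black round knob on the stop block, 20 mm diameter, grippable 9 mm below to 9 mm above this point; 37 mm above the rod's axis, so at mixer x -45, z 149 and, at home, y -42 mm. Under it the blue sleeve block, 26 x 30 x 26 mm, top at z 125 mm; from that a grey cross fence, 5 mm thick, z 102 to 120 mm, reaches to mixer x +56 mm beside the tray's end
- lever_swing (a joint): sideways angle of the lever about its upright pivot, rad: about 0 in the left (red) notch where it starts, 0.342 in the middle (green), 0.683 in the right (yellow) notch; grows as the lever goes to the mixer's right (-y). Under 1 N at the knob once lifted; each notch leaves about 0.025 of play either way
- lever_lift (a joint): upward tilt of the lever, rad: 0 = level, fully down in a notch; above 0.14 it passes over the gate's teeth; stops at 0.23. A spring and its weight pull it down with 2 to 3 N at the knob, so it drops by itself into a notch it stands over
- lever_grip (a point): centre of the upright black knob at the lever's end, 22 mm diameter, grippable 10 mm below to 10 mm above this point. With the lever level it is 67 mm above the bench, at mixer (x, y) = (-170, +55) mm in the left notch, (-180, 0) in the middle, (-170, -55) in the right. Raising the knob 30 mm lifts the bar clear of the teeth (23 mm is the least, 37 mm the stop)
- lever_pivot (a point): the lever's pivot inside the casing, at mixer (-15, 0, 36) mm; the lever is an 8 mm steel bar that comes out level through the gate's slot, and its knob moves on an arc of 165 mm radius about this point; the knob's centre is 31 mm above the bar's axis
- notch_left (a point): centre of the lever bar's place in the left notch, under the red dot (park), 36 mm above the bench. The gate is an upright aluminium plate on the mixer's front (mixer x -105 mm) with a level slot and three notches, 15 mm wide and 12 mm deep, in its lower edge, 32 mm apart along y
- notch_middle (a point): the same for the middle notch, under the green dot (gentle)
- notch_right (a point): the same for the right notch, under the yellow dot (vigorous)
- vial_tray: loose grey tray 70 x 110 x 16 mm, 3 mm thick, lying along mixer y on the carriage between two low guide lips; origin: centre of its underside. When it is up to the end fence its origin is at mixer y +30 mm; it starts 6 to 14 mm short of that and may keep up to 2 mm of gap with the stop at home
- control_vial: brown bottle with red cap, 33 mm diameter, 62 mm high, standing loose in the tray; origin: centre of its underside, z along its axis
- purple_vial: white vial with purple cap, 25 mm diameter, 46 mm high, standing loose in the tray; origin: centre of its underside, z along its axis
- teal_vial: white vial with teal cap, 25 mm diameter, 46 mm high, standing loose in the tray; origin: centre of its underside, z along its axis
There are look-alikes about, which are no part of the job. Leave any pink look-alike of the purple_vial alone.

How it is judged (in metres and radians):
On the way, in this order (a step that is already met when the one before it is completed fails the run):
1. the stop block has clicked home with the lever still in the left notch (value of joint stop_block above -0.002 m and value of joint lever_swing below 0.06 rad and value of joint lever_lift below 0.05 rad), for 0.2 s.
2. the lever has been lifted out of the left notch (value of joint lever_lift above 0.115 rad), for 0.05 s.
3. the lever is down in the middle notch (value of joint lever_swing between 0.29 and 0.39 rad and value of joint lever_lift below 0.03 rad), for 0.2 s.
At the end, for the whole second after the job is handed in: The stop block is clicked home (within 2 mm), the tray lies on the carriage within 4 mm of the end fence, the lever is fully down in the middle notch (lift below 0.03 rad, swing 0.29 to 0.39 rad), and all three vials stand upright (within 0.2 rad) in the tray (all of step 3 and value of joint stop_block above -0.002 m and y of vial_tray in the frame of mixer above 0.026 m and z of vial_tray in the frame of mixer below 0.098 m and angle between each of control_vial, purple_vial, teal_vial's own z axis and vertical below 0.2 rad and z of each of control_vial, purple_vial, teal_vial in the frame of mixer below 0.104 m and linear speed of vial_tray below 0.02 m/s); the robot touches nothing.
It fails at once if a vial is knocked over or out of the tray (angle between any of control_vial, purple_vial, teal_vial's own z axis and vertical above 0.6 rad).
It also fails if it takes over 51 s, if anything falls off the work surface, if the arm or the gripper's body presses on something with over 40 N, if the wrist force passes 120 N, or if a joint passes its speed limit or range.

ROBOT

A 6-joint arm with a two-finger parallel gripper is mounted at the origin on a cart in front of the work surface, level with it; the furniture and walls round the work are solid. World frame = base frame: x ahead of the robot, y to its left, z up, the work surface at z = 0. Lengths are in mm, angles in rad, forces in N, time in s.
With the tool pointing down it reaches from about 425 to 950 mm from the base axis. Payload 14.7 kg.
Tool frame: the origin (TCP) lies on the centre line of the jaws, within the pads' length; the fingertips stand 22 mm ahead of it and the grasp point (between the pads) lies 3 mm ahead of it (env.tips_ahead is the distance from the TCP to the fingertips, in mm); x points along the fingers, y is the direction in which the jaws open and shut, and the axes are right-handed (so a half turn about x gives the same grasp; the last joint's range is limited). The gripper opens to 85 mm and grips with 20 to 120 N. Pads are 22 mm wide; open, the fingers measure 114 mm over their backs; the gripper's body (76 mm by 85 mm) begins 54 mm behind the grasp point. The pads swing forward as they close: fully open they stand 13 mm farther back than shut.
Start: joints at [1.067, 0.48, 1.596, -0, 1.065, -0.047], TCP at [286.677, 583.36, 253.297] pointing down, gripper open.
Joint ranges: [-2.75, 2.75], [-0.82, 2.05], [0.23, 2.67], [-1.56, 4.7], [0.09, 2.69], [-2.92, 2.92]. Speed limits (rad/s): [1.89, 1.89, 2.39, 3.01, 3.01, 3.01].

INTERFACE

Orientations are given as a rotation vector (axis times angle).
In Python, from rig import env gives the robot as it stands. The module is installed in compiled form; this text tells all that it offers.
- The arm moves only by the tool drive_tool, never from a script. Its argument "series" is a list of rows, each a list of 3 entries, a list of its own where there are three numbers: the finger opening in mm, from 0 to 85.4, then the shift along the tool's x, y, z in mm, then the turn, a rotation vector about the tool's x, y, z in rad. In form: [[fingers, [x, y, z], [rx, ry, rz]], ...]. A call has exactly 8 rows; each row is the pose to reach, as a shift and turn from the pose commanded when the call began, along the tool's axes at that moment; what a row does not reach only later rows make up. A row lasts 1/10 s, in which the tool goes at most 50 mm and 8.59 degrees, less where a joint would pass 70% of its speed; a pose out of reach is approached as far as the arm can. A call with a gripper value outside its range is refused whole. The fingers move at their own pace and stop on an object; the grip force is fixed at half the most. Time passes only in rows, so rows that repeat a pose let the fingers close, or fill a call up. It gives the time, the measured TCP pose, the force and the opening at its end, in the units of the state.
- env.get_obs(): the state, without advancing time (a new reading comes with each control period).
- env.capture(name): name is "scene" or "top"; returns the picture (384x512x3 uint8, red, green, blue); there is no depth.
- env.get_calibration(name): a dict with "mtx" (3x3 intrinsics, pixels), "k1" (the pictures are not rectified: a ray, as slopes to the right and down, at radius r is drawn at 1 + k1 r^2 times it, then the intrinsics apply), "world_from_camera" (4x4, takes a point from camera to world coordinates). Camera axes: x right, y down, z forward; pixel columns grow to the right and rows downward; lengths in mm; the calibration is good to about 2 mm. A picture is of the moment at which its call begins. get_calibration takes no time and is no camera call.
- env.job_done(): hands the job in, once; it reports no verdict.
The state is a dict: "time_s": time; "joint_pos": joint angles; "joint_vel": joint speeds; "joint_efforts": joint torques, N m; "position": TCP position; "eef_rot": TCP orientation; "ft_force": force on the tool from outside, world axes, zero at the start; "torque": the same for the moment, N m; "grip_width": finger opening in mm.
Only numpy, scipy, OpenCV 4.12 (cv2) and the standard library are available. Lean on these libraries where they do the work, as an engineer would, in place of code of your own. Each camera call takes 0.05 s, during which the arm holds its last target.

## Working session

There is one attempt and no reset: what is moved stays moved. The work goes in short steps, Python scripts to look and compute and a tool call to move; the robot and the scene stay as the last step left them, time stands still between calls to the robot, and variables do not carry over. Pictures are saved under pics/ and viewed, and the job is handed in when it is done.

Besides the shell and the picture viewer there is one more tool, called as name(argument=value, ...) on one line, values as JSON. drive_tool: Moves the arm, as the interface text tells. Its arguments: {"type":"object","properties":{"series":{"type":"array","items":{"type":"array"}}},"required":["series"]}

```bash
mkdir -p pics; python3 - <<'E'
from rig import env
import cv2
for n in("scene","top"):
    im=env.capture(n); cv2.imwrite(f"pics/{n}0.png",im[...,::-1]); c=env.get_calibration(n); print(n,c)
o=env.get_obs();print({k:o[k] for k in("time_s","position","eef_rot","grip_width","ft_force")},env.tips_ahead)
E
```

```text
scene {'mtx': array([[479.27888843,   0.        , 252.55870272],
       [  0.        , 479.27888843, 187.8345876 ],
       [  0.        ,   0.        ,   1.        ]]), 'k1': 0.03959729232216421, 'world_from_camera': array([[ 4.67433409e-01, -5.99190263e-01,  6.49982336e-01,
         2.46893229e+01],
       [-8.84016761e-01, -3.13065910e-01,  3.47137008e-01,
         7.64677401e+01],
       [-4.51380356e-03, -7.36858715e-01, -6.76031701e-01,
         6.90092453e+02],
       [ 0.00000000e+00,  0.00000000e+00,  0.00000000e+00,
         1.00000000e+00]])}
top {'mtx': array([[383.12787922,   0.        , 255.69769781],
       [  0.        , 383.12787922, 190.44448761],
       [  0.        ,   0.        ,   1.        ]]), 'k1': -0.0887957406576111, 'world_from_camera': array([[ 2.40995612e-02, -9.87896601e-01,  1.53230274e-01,
         4.35917762e+02],
       [-9.99591727e-01, -2.14586960e-02,  1.88653917e-02,
         3.50454062e+02],
       [-1.53489345e-02, -1.53622362e-01, -9.88010415e-01,
         9.67338527e+02],
       [ 0.00000000e+00,  0.00000000e+00,  0.00000000e+00,
         1.00000000e+00]])}
{'time_s': 0.1, 'position': array([286.5196949 , 583.07034696, 252.75472113]), 'eef_rot': array([ 0.35739601,  1.54124338, -0.35901958]), 'grip_width': 85.27496206406514, 'ft_force': array([-1.33318854, -0.17844181,  0.05635061])} 22.0
```

View pics/scene0.png

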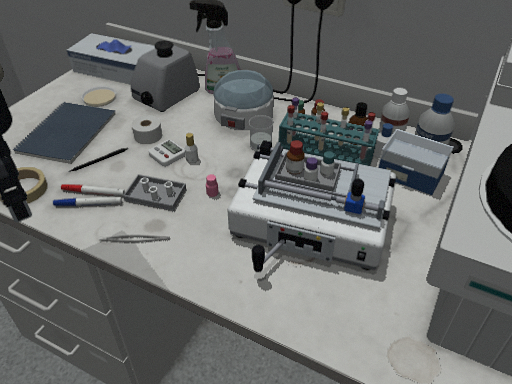

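View pics/top0.png

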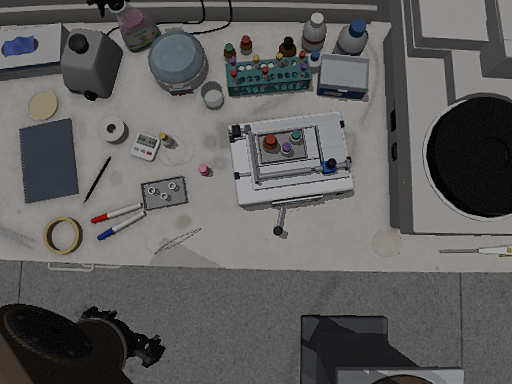

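The scene view shows the mixer near (315,205), with the lever knob at (258,258), the blue stop near (355,200) and the vials near (310,165). In the top view the mixer is near (292,160), the lever knob at (278,230) and the stop at (330,166). I'll enlarge both crops to pick points.

```bash
python3 - <<'E'
import cv2
a=cv2.imread("pics/scene0.png")[135:285,220:405]; cv2.imwrite("pics/s_z.png",cv2.resize(a,None,fx=4,fy=4,interpolation=2))
a=cv2.imread("pics/top0.png")[105:240,222:362]; cv2.imwrite("pics/t_z.png",cv2.resize(a,None,fx=4.4,fy=4.4,interpolation=2))
E
```

```text
(no output)
```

View pics/s_z.png

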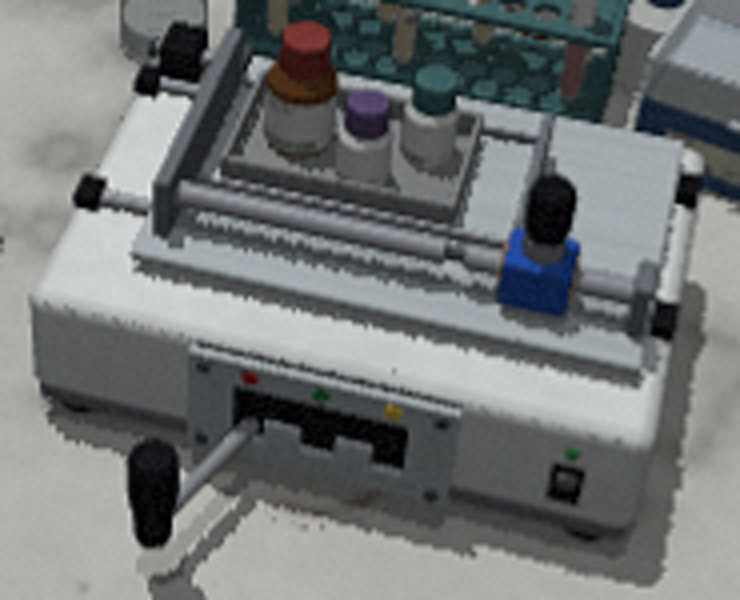

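View pics/t_z.png

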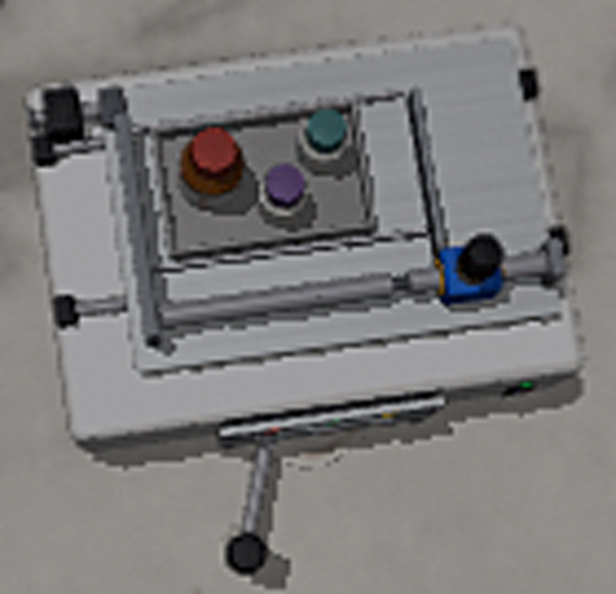

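```bash
cat > h.py <<'E'
from rig import env
import numpy as np, cv2
from scipy.optimize import least_squares
from scipy.spatial.transform import Rotation as R
C={n:env.get_calibration(n) for n in("scene","top")}
def ray(n,uv):
    c=C[n];K=c["mtx"];d=np.array([(uv[0]-K[0,2])/K[0,0],(uv[1]-K[1,2])/K[1,1]])
    s=d.copy()
    for _ in range(20): s=d/(1+c["k1"]*(s@s))
    T=c["world_from_camera"];return T[:3,3],T[:3,:3]@np.r_[s,1]
def onz(n,uv,z):
    o,d=ray(n,uv);return o+d*(z-o[2])/d[2]
def tri(a,b):
    (o,d),(p,e)=ray("scene",a),ray("top",b);d/=np.linalg.norm(d);e/=np.linalg.norm(e)
    t=np.linalg.lstsq(np.c_[d,-e],p-o,rcond=None)[0];A=o+t[0]*d;B=p+t[1]*e
    return (A+B)/2,np.linalg.norm(A-B)
S=lambda x,y:(x/4+220-.375,y/4+135-.375)
T=lambda x,y:(x/4.4+222-.39,y/4.4+105-.39)
E
cat > pose.py <<'E'
from h import *
obs=[("top",T(75,440),(-100,140,80)),("top",T(582,370),(-100,-140,80)),("top",T(522,28),(100,-140,80)),("top",T(27,92),(100,140,80)),
("top",T(402,283),(-45,-42,112)),("scene",S(455,247),(-45,-42,112)),
("scene",S(153,493),(-170,55,67)),("top",T(246,551),(-170,55,77))]
P=np.array([onz(n,u,m[2]) for n,u,m in obs]);M=np.array([m for *_,m in obs],float)
f=lambda p:(R.from_euler('z',p[2]).apply(M)[:,:2]+p[:2]-P[:,:2]).ravel()
s=least_squares(f,[600,250,0.1],loss='soft_l1',f_scale=3).x
print("pose",s,"deg",np.degrees(s[2]));print(np.round(f(s).reshape(-1,2),1))
inv=lambda w:R.from_euler('z',-s[2]).apply(np.asarray(w)-[s[0],s[1],0])
print("groove tri",tri(S(455,247),T(402,283)), inv(tri(S(455,247),T(402,283))[0]))
for n,a,b in(("lever",S(153,493),T(250,556)),("stop",S(552,208),T(480,260))):
    w,e=tri(a,b);print(n,w.round(1),e.round(1),inv(w).round(1))
print("stopblock top",inv(onz("top",T(470,272),125)).round(1),"stop knob top",inv(onz("top",T(487,250),162)).round(1), "knob scene149",inv(onz("scene",S(552,208),149)).round(1))
fw=lambda m:R.from_euler('z',s[2]).apply(np.asarray(m,float))+[s[0],s[1],0]
for m in((-45,-42,149),(-170,55,67),(-180,0,67)):print(m,fw(m).round(1))
E
python3 pose.py
```

```text
pose [6.57864449e+02 2.86483247e+02 1.66818974e-01] deg 9.55802316836658
[[-3.2  1.6]
 [-0.2 -4.9]
 [ 6.  -1.3]
 [ 2.3  2.3]
 [-0.6  0.2]
 [-5.9 -0.3]
 [ 5.   4.2]
 [-1.7 -2.2]]
groove tri (array([620.37514762, 237.25698789, 117.14705447]), np.float64(1.9183158904628683)) [-45.1427123  -42.31793727 117.14705447]
lever [481.3 311.5  59.4] 0.8 [-170.    54.    59.4]
stop [626.3 201.7 150. ] 4.1 [-45.2 -78.3 150. ]
stopblock top [-46.3 -75.5 125. ] stop knob top [-43.8 -78.  162. ] knob scene149 [-43.  -80.2 149. ]
(-45, -42, 149) [620.5 237.6 149. ]
(-170, 55, 67) [481.1 312.5  67. ]
(-180, 0, 67) [480.4 256.6  67. ]
```

```bash
cat > go.py <<'E'
from h import *
MX=np.array([657.9,286.5,0]);YAW=0.167
fw=lambda m:R.from_euler('z',YAW).apply(np.asarray(m,float))+MX
def rel(target_m,sgn=1,up=3):
    o=env.get_obs();Rt=R.from_rotvec(o["eef_rot"]);p=o["position"]
    ym=R.from_euler('z',YAW).apply([0,sgn,0]);x=np.array([0,0,-1.]);G=R.from_matrix(np.c_[x,ym,np.cross(x,ym)])
    t=fw(target_m)+[0,0,up]
    print("t",round(o["time_s"],2),"pos",p.round(1),"tgt",t.round(1),"shift",Rt.inv().apply(t-p).round(1),"turn",(Rt.inv()*G).as_rotvec().round(3),"w",round(o["grip_width"],1),"F",o["ft_force"].round(1))
    print(Rt.as_matrix().round(2).tolist())
E
python3 - <<'E'
from go import *
for s in(1,-1): rel((-45,-78,250),s); 
rel((-45,-78,149),1)
inv=lambda w:R.from_euler('z',-YAW).apply(np.asarray(w)-MX)
for n,a,z in(("purple",T(285,185),143),("teal",T(326,130),143),("red",T(213,150),159)):print(n,inv(onz("top",a,z)).round(1))
for a in((372,230),(355,105),(163,135),(175,258)):print("tray",inv(onz("top",T(*a),113)).round(1))
E
```

```text
t 0.1 pos [286.5 583.1 252.8] tgt [626.5 202.1 253. ] shift [-1.000e-01 -1.920e+02  4.731e+02] turn [-0.624 -0.     0.001] w 85.3 F [-1.3 -0.2  0.1]
[[-0.0, 0.44, 0.9], [-0.0, 0.9, -0.44], [-1.0, -0.0, -0.0]]
t 0.1 pos [286.5 583.1 252.8] tgt [626.5 202.1 253. ] shift [-1.000e-01 -1.920e+02  4.731e+02] turn [2.518e+00 1.000e-03 0.000e+00] w 85.3 F [-1.3 -0.2  0.1]
[[-0.0, 0.44, 0.9], [-0.0, 0.9, -0.44], [-1.0, -0.0, -0.0]]
t 0.1 pos [286.5 583.1 252.8] tgt [626.5 202.1 152. ] shift [ 100.9 -191.8  473.2] turn [-0.624 -0.     0.001] w 85.3 F [-1.3 -0.2  0.1]
[[-0.0, 0.44, 0.9], [-0.0, 0.9, -0.44], [-1.0, -0.0, -0.0]]
purple [  7.9  12.9 143. ]
teal [ 33.3 -12.2 143. ]
red [ 26.6  47.1 159. ]
tray [-14.7 -31.3 113. ]
tray [ 53.4 -33.6 113. ]
tray [ 51.9  68.9 113. ]
tray [-14.6  72.2 113. ]
```

drive_tool(series=[[70,[0,-17,42],[-0.1,0,0]],[50,[0,-34,84],[-0.2,0,0]],[50,[0,-51,126],[-0.3,0,0]],[50,[0,-68,168],[-0.4,0,0]],[50,[0,-85,210],[-0.5,0,0]],[50,[0,-102,252],[-0.6,0,0]],[50,[0,-119,294],[-0.624,0,0]],[50,[0,-130,320],[-0.624,0,0]]])

```text
time_s: 0.9
position: [518.2, 323.0, 253.1]
eef_rot: [-0.131, 1.567, 0.131]
ft_force: [0.2, -0.1, 0.3]
grip_width: 49.8
```

```bash
python3 -c "
from go import *
rel((-45,-78,250));rel((-45,-78,175))"
```

```text
t 0.9 pos [518.2 323.  253.1] tgt [626.5 202.1 253. ] shift [ 1.000e-01 -1.372e+02  8.670e+01] turn [-0. -0.  0.] w 49.8 F [ 0.2 -0.1  0.3]
[[-0.0, -0.17, 0.99], [-0.0, 0.99, 0.17], [-1.0, -0.0, -0.0]]
t 0.9 pos [518.2 323.  253.1] tgt [626.5 202.1 178. ] shift [  75.1 -137.2   86.7] turn [-0. -0.  0.] w 49.8 F [ 0.2 -0.1  0.3]
[[-0.0, -0.17, 0.99], [-0.0, 0.99, 0.17], [-1.0, -0.0, -0.0]]
```

drive_tool(series=[[50,[0,-30,20],[0,0,0]],[50,[0,-65,41],[0,0,0]],[50,[0,-100,63],[0,0,0]],[50,[0,-137,87],[0,0,0]],[50,[20,-137,87],[0,0,0]],[50,[40,-137,87],[0,0,0]],[50,[50,-137,87],[0,0,0]],[50,[50,-137,87],[0,0,0]]])

```text
time_s: 1.7
position: [624.1, 204.8, 201.7]
eef_rot: [-0.132, 1.57, 0.131]
ft_force: [0.1, -0.2, -0.1]
grip_width: 50.1
```

```bash
python3 - <<'E'
from go import *
rel((-45,-78,149))
a=env.capture("scene"); cv2.imwrite("pics/s1.png",cv2.resize(a[60:285,220:420,::-1],None,fx=2.6,fy=2.6))
E
```

```text
t 1.7 pos [624.1 204.8 201.7] tgt [626.5 202.1 152. ] shift [49.7 -3.   2. ] turn [ 0.    -0.003  0.   ] w 50.1 F [ 0.1 -0.2 -0.1]
[[-0.0, -0.17, 0.99], [-0.0, 0.99, 0.17], [-1.0, -0.0, -0.0]]
```

View pics/s1.png

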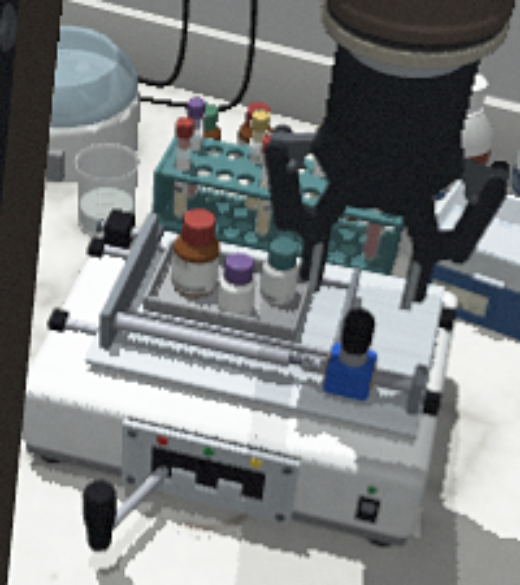

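The fingers, at (315,260) and (415,280) in the crop, stand above and on either side of the stop knob at (358,345). Next I go down.

drive_tool(series=[[50,[10,0,0],[0,0,0]],[50,[22,0,0],[0,0,0]],[50,[34,0,0],[0,0,0]],[50,[44,0,0],[0,0,0]],[50,[49,0,0],[0,0,0]],[50,[49,0,0],[0,0,0]],[50,[49,0,0],[0,0,0]],[50,[49,0,0],[0,0,0]]])

```text
time_s: 2.55
position: [625.5, 205.0, 154.8]
eef_rot: [-0.131, 1.566, 0.131]
ft_force: [1.2, -0.3, -0.2]
grip_width: 50.3
```

```bash
python3 - <<'E'
from go import *
rel((-45,-78,149))
for n,sl in(("scene",np.s_[60:285,220:420]),("top",np.s_[90:260,222:380])):
    a=env.capture(n); cv2.imwrite(f"pics/{n}2.png",cv2.resize(a[sl][...,::-1],None,fx=2.6,fy=2.6))
E
```

```text
t 2.55 pos [625.5 205.  154.8] tgt [626.5 202.1 152. ] shift [ 2.8 -3.1  0.5] turn [ 0.     0.001 -0.   ] w 50.3 F [ 1.2 -0.3 -0.2]
[[0.0, -0.17, 0.99], [0.0, 0.99, 0.17], [-1.0, 0.0, 0.0]]
```

View pics/scene2.png

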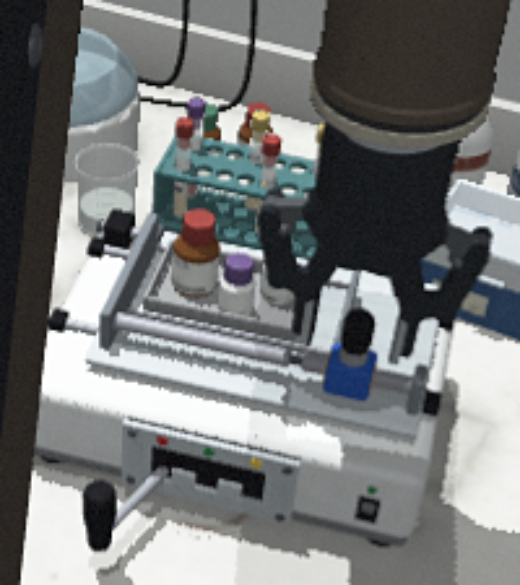

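View pics/top2.png

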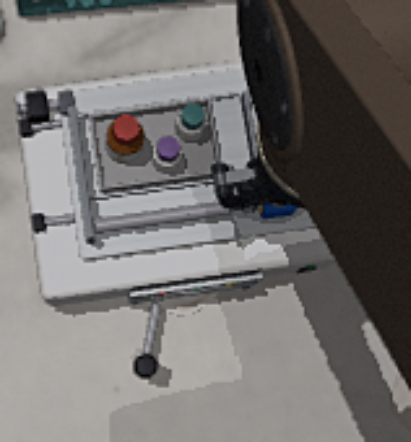

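In the scene crop the fingers at (305,310) and (405,335) are on either side of the stop knob at (357,330), and the vials are standing. I'll close on it.

drive_tool(series=[[50,[2,0,0],[0,0,0]],[40,[3,0,0],[0,0,0]],[30,[3,0,0],[0,0,0]],[20,[3,0,0],[0,0,0]],[10,[3,0,0],[0,0,0]],[10,[3,0,0],[0,0,0]],[10,[3,0,0],[0,0,0]],[10,[3,0,0],[0,0,0]]])

```text
time_s: 3.45
position: [625.1, 204.9, 151.4]
eef_rot: [-0.131, 1.567, 0.131]
ft_force: [-1.7, -2.3, 4.6]
grip_width: 18.2
```

```bash
python3 - <<'E'
from go import *
rel((-45,-42,149))
E
```

```text
t 3.45 pos [625.1 204.9 151.4] tgt [620.5 237.6 152. ] shift [-0.6 33.   0.9] turn [0. 0. 0.] w 18.2 F [-1.7 -2.3  4.6]
[[0.0, -0.17, 0.99], [-0.0, 0.99, 0.17], [-1.0, -0.0, 0.0]]
```

drive_tool(series=[[10,[0,2,0],[0,0,0]],[10,[0,4,0],[0,0,0]],[10,[0,6,0],[0,0,0]],[10,[0,8,0],[0,0,0]],[10,[0,10,0],[0,0,0]],[10,[0,12,0],[0,0,0]],[10,[0,14,0],[0,0,0]],[10,[0,16,0],[0,0,0]]])

```text
time_s: 4.25
position: [622.5, 220.5, 151.4]
eef_rot: [-0.132, 1.567, 0.131]
ft_force: [-0.5, -3.3, 5.2]
grip_width: 18.3
```

drive_tool(series=[[10,[0,1.5,0],[0,0,0]],[10,[0,3,0],[0,0,0]],[10,[0,4.5,0],[0,0,0]],[10,[0,6,0],[0,0,0]],[10,[0,7.5,0],[0,0,0]],[10,[0,9,0],[0,0,0]],[10,[0,10,0],[0,0,0]],[10,[0,11,0],[0,0,0]]])

```text
time_s: 5.05
position: [620.8, 231.3, 151.5]
eef_rot: [-0.132, 1.566, 0.131]
ft_force: [-0.6, -5.4, 5.7]
grip_width: 18.4
```

```bash
python3 - <<'E'
from go import *
rel((-45,-42,149))
for n,sl in(("scene",np.s_[120:250,220:420]),("top",np.s_[90:260,222:380])):
    a=env.capture(n); cv2.imwrite(f"pics/{n}3.png",cv2.resize(a[sl][...,::-1],None,fx=3.5,fy=3.5))
E
```

```text
t 5.05 pos [620.8 231.3 151.5] tgt [620.5 237.6 152. ] shift [-0.5  6.3  0.8] turn [0. 0. 0.] w 18.4 F [-0.6 -5.4  5.7]
[[0.0, -0.17, 0.99], [-0.0, 0.99, 0.17], [-1.0, -0.0, 0.0]]
```

View pics/scene3.png

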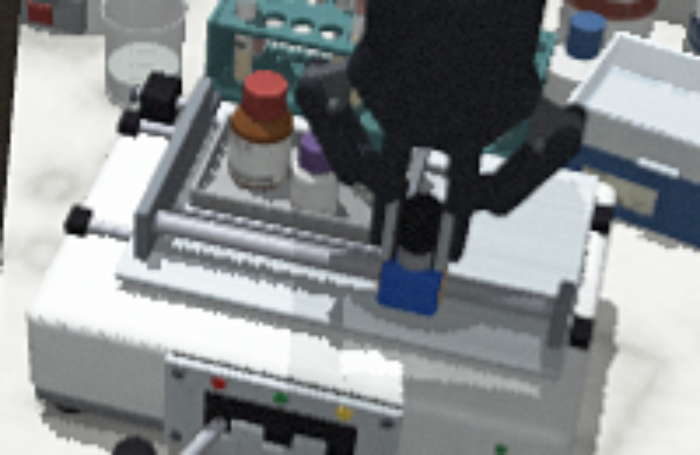

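View pics/top3.png

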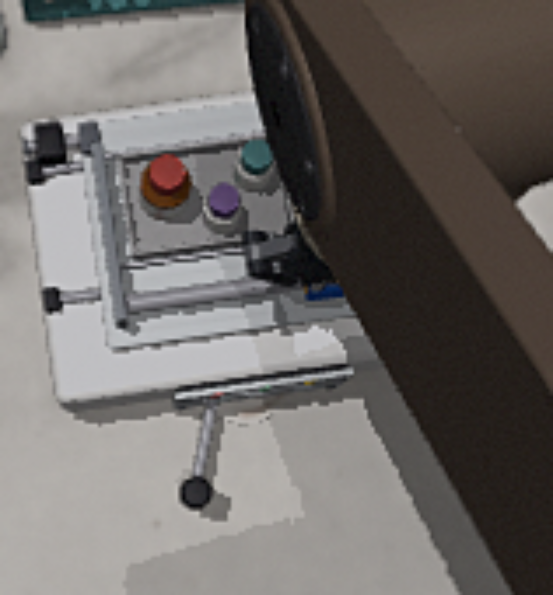

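The vials stand, the tray is still short of the fence by a narrow gap near (135,205) in the top crop, and the gripped block follows. I'll push on slowly.

drive_tool(series=[[10,[0,0.8,0],[0,0,0]],[10,[0,1.6,0],[0,0,0]],[10,[0,2.4,0],[0,0,0]],[10,[0,3.2,0],[0,0,0]],[10,[0,4,0],[0,0,0]],[10,[0,4.5,0],[0,0,0]],[10,[0,5,0],[0,0,0]],[10,[0,5,0],[0,0,0]]])

```text
time_s: 5.95
position: [619.9, 236.6, 151.5]
eef_rot: [-0.131, 1.566, 0.131]
ft_force: [-1.5, -0.3, 4.8]
grip_width: 17.8
```

drive_tool(series=[[10,[0,0.4,0],[0,0,0]],[10,[0,0.8,0],[0,0,0]],[10,[0,1,0],[0,0,0]],[10,[0,1.2,0],[0,0,0]],[10,[0,1.5,0],[0,0,0]],[10,[0,1.5,0],[0,0,0]],[10,[0,1.5,0],[0,0,0]],[10,[0,1.5,0],[0,0,0]]])

```text
time_s: 6.75
position: [619.7, 237.9, 151.4]
eef_rot: [-0.131, 1.566, 0.131]
ft_force: [-0.3, -3.5, 5.3]
grip_width: 18.2
```

```bash
python3 - <<'E'
from go import *
rel((-45,-42,149))
for n,sl in(("scene",np.s_[120:250,220:420]),("top",np.s_[90:260,222:380])):
    a=env.capture(n); cv2.imwrite(f"pics/{n}4.png",cv2.resize(a[sl][...,::-1],None,fx=3.5,fy=3.5))
E
```

```text
t 6.75 pos [619.7 237.9 151.4] tgt [620.5 237.6 152. ] shift [-0.6 -0.4  0.7] turn [0. 0. 0.] w 18.2 F [-0.3 -3.5  5.3]
[[0.0, -0.17, 0.99], [-0.0, 0.99, 0.17], [-1.0, -0.0, 0.0]]
```

View pics/scene4.png

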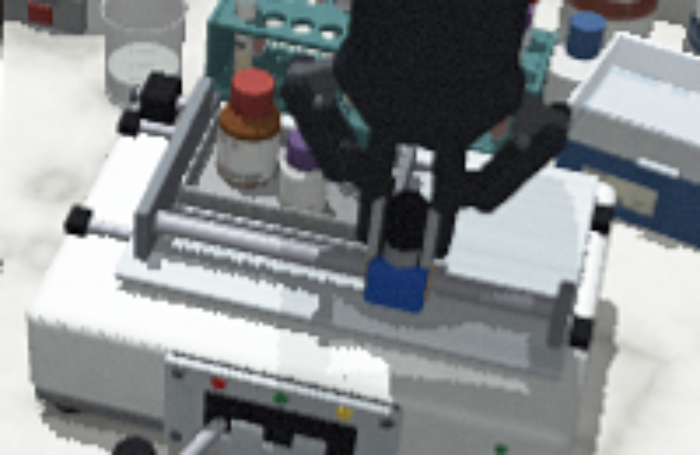

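View pics/top4.png

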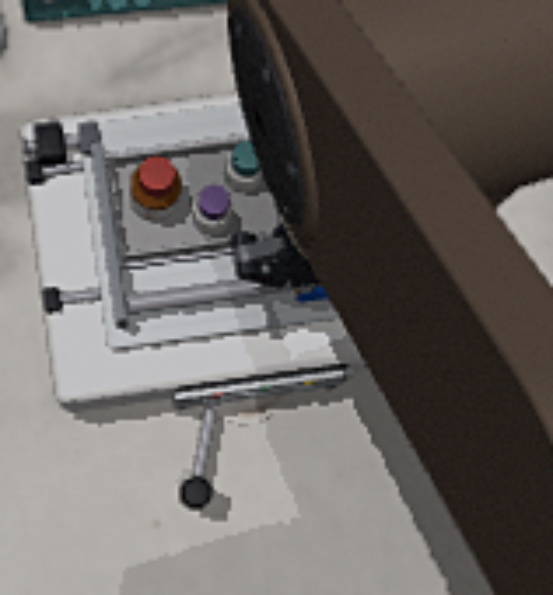

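The tray is now up to the fence (tray edge near (122,215) against the fence in the top crop), with the vials upright. The y force fell from -5.4 to -0.3 N and then came back to -3.5 N, which fits the ball entering the groove. I'll push a little more to make sure.

drive_tool(series=[[10,[0,0.3,0],[0,0,0]],[10,[0,0.6,0],[0,0,0]],[10,[0,0.8,0],[0,0,0]],[10,[0,0.8,0],[0,0,0]],[10,[0,0.8,0],[0,0,0]],[10,[0,0.8,0],[0,0,0]],[10,[0,0.8,0],[0,0,0]],[10,[0,0.8,0],[0,0,0]]])

```text
time_s: 7.65
position: [619.6, 238.3, 151.4]
eef_rot: [-0.132, 1.567, 0.131]
ft_force: [0.0, -5.3, 5.5]
grip_width: 18.1
```

drive_tool(series=[[22,[0,0,0],[0,0,0]],[30,[0,0,0],[0,0,0]],[40,[0,0,0],[0,0,0]],[45,[0,0,0],[0,0,0]],[45,[0,0,0],[0,0,0]],[45,[-10,0,0],[0,0,0]],[45,[-25,0,0],[0,0,0]],[45,[-45,0,0],[0,0,0]]])

```text
time_s: 8.45
position: [619.2, 238.7, 197.4]
eef_rot: [-0.131, 1.567, 0.131]
ft_force: [0.4, 0.8, -0.3]
grip_width: 44.9
```

```bash
python3 - <<'E'
from go import *
rel((-170,55,130)); rel((-170,55,67))
E
```

```text
t 8.45 pos [619.2 238.7 197.4] tgt [481.1 312.5 133. ] shift [  64.5   95.7 -123.9] turn [ 0. -0.  0.] w 44.9 F [ 0.4  0.8 -0.3]
[[-0.0, -0.17, 0.99], [-0.0, 0.99, 0.17], [-1.0, -0.0, -0.0]]
t 8.45 pos [619.2 238.7 197.4] tgt [481.1 312.5  70. ] shift [ 127.5   95.7 -123.9] turn [ 0. -0.  0.] w 44.9 F [ 0.4  0.8 -0.3]
[[-0.0, -0.17, 0.99], [-0.0, 0.99, 0.17], [-1.0, -0.0, -0.0]]
```

drive_tool(series=[[45,[-10,0,-25],[0,0,0]],[45,[-10,20,-60],[0,0,0]],[45,[-10,45,-90],[0,0,0]],[45,[-5,70,-115],[0,0,0]],[45,[15,95,-124],[0,0,0]],[45,[40,95,-124],[0,0,0]],[45,[60,95,-124],[0,0,0]],[45,[60,95,-124],[0,0,0]]])

```text
time_s: 9.25
position: [480.4, 311.6, 135.4]
eef_rot: [-0.133, 1.569, 0.131]
ft_force: [-0.1, -1.0, 0.1]
grip_width: 44.9
```

```bash
python3 - <<'E'
from go import *
rel((-170,55,67))
for n,sl in(("scene",np.s_[120:290,220:420]),("top",np.s_[90:260,222:380])):
    a=env.capture(n); cv2.imwrite(f"pics/{n}5.png",cv2.resize(a[sl][...,::-1],None,fx=3.5,fy=3.5))
E
```

```text
t 9.25 pos [480.4 311.6 135.4] tgt [481.1 312.5  70. ] shift [65.4  0.8  1. ] turn [ 0.001 -0.002  0.001] w 44.9 F [-0.1 -1.   0.1]
[[-0.0, -0.17, 0.99], [-0.0, 0.99, 0.17], [-1.0, -0.0, -0.0]]
```

View pics/scene5.png

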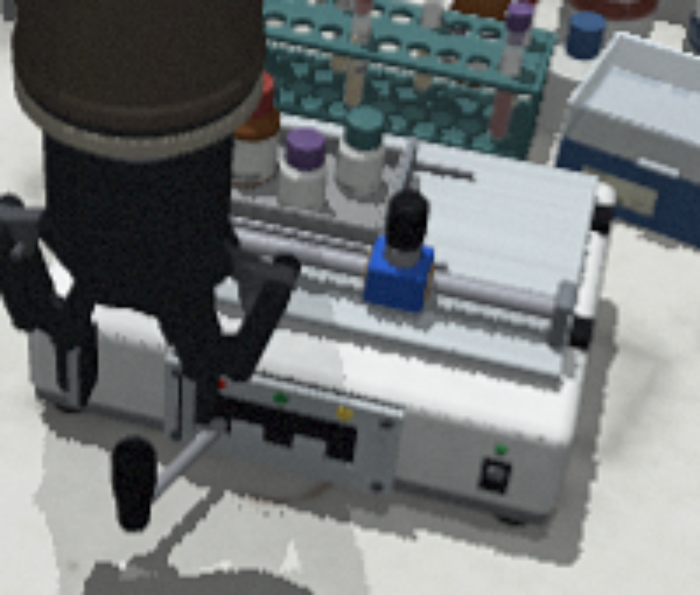

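View pics/top5.png

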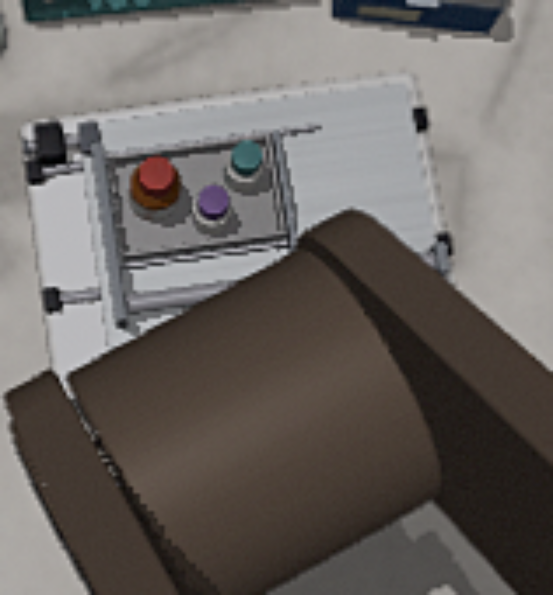

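In the top crop the tray is against the fence with all vials up, and the stop knob is at (408,220) in the scene crop. The open gripper is above the lever knob at (133,485). I'll check the stop's travel from pixels, then go down.

```bash
python3 - <<'E'
from go import *
inv=lambda w:R.from_euler('z',-YAW).apply(np.asarray(w)-MX)
q=lambda x,y:(x/3.5+220-.36,y/3.5+120-.36)
a=inv(onz("scene",S(552,208),149));b=inv(onz("scene",q(407,220),149));print(a.round(1),b.round(1))
print("old groove 112 scene",inv(onz("scene",S(455,247),112)).round(1))
E
```

```text
[-43.  -80.2 149. ] [-44.  -43.9 149. ]
old groove 112 scene [-39.2 -42.7 112. ]
```

drive_tool(series=[[45,[12,0,0],[0,0,0]],[45,[24,0,0],[0,0,0]],[45,[36,0,0],[0,0,0]],[45,[48,0,0],[0,0,0]],[45,[58,0,0],[0,0,0]],[45,[63,0,0],[0,0,0]],[45,[63,0,0],[0,0,0]],[45,[63,0,0],[0,0,0]]])

```text
time_s: 10.15
position: [481.4, 311.9, 73.3]
eef_rot: [-0.131, 1.567, 0.131]
ft_force: [-0.2, 0.1, 0.4]
grip_width: 44.9
```

```bash
python3 - <<'E'
from go import *
rel((-170,55,67))
for n,sl in(("scene",np.s_[120:290,220:420]),):
    a=env.capture(n); cv2.imwrite(f"pics/{n}6.png",cv2.resize(a[sl][...,::-1],None,fx=3.5,fy=3.5))
E
```

```text
t 10.15 pos [481.4 311.9  73.3] tgt [481.1 312.5  70. ] shift [ 3.3  0.7 -0.2] turn [ 0. -0. -0.] w 44.9 F [-0.2  0.1  0.4]
[[-0.0, -0.17, 0.99], [0.0, 0.99, 0.17], [-1.0, 0.0, -0.0]]
```

View pics/scene6.png

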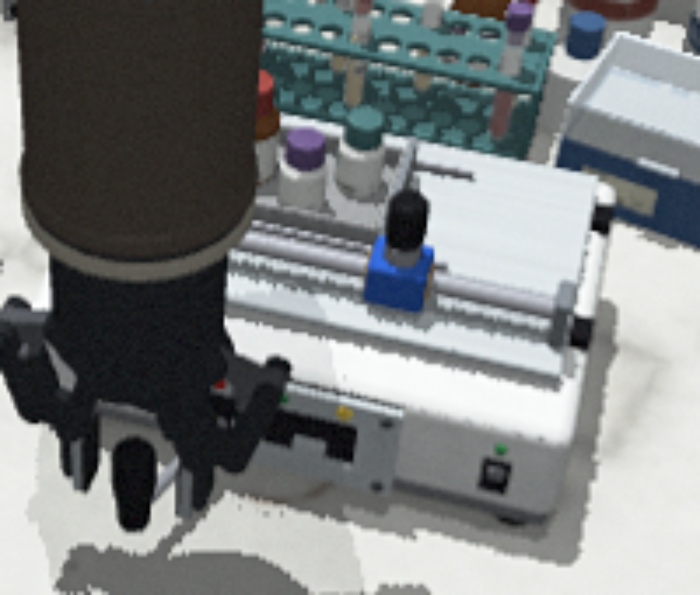

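The fingers, tips near (80,485) and (190,505), are on either side of the lever knob at (133,485). I'll go down 3 mm and grip.

drive_tool(series=[[45,[3,1,1],[0,0,0]],[35,[3,1,1],[0,0,0]],[25,[3,1,1],[0,0,0]],[12,[3,1,1],[0,0,0]],[12,[3,1,1],[0,0,0]],[12,[3,1,1],[0,0,0]],[12,[3,1,1],[0,0,0]],[12,[3,1,1],[0,0,0]]])

```text
time_s: 11.0
position: [482.1, 313.0, 70.3]
eef_rot: [-0.131, 1.567, 0.131]
ft_force: [-1.0, 0.3, 0.8]
grip_width: 20.1
```

```bash
python3 - <<'E'
from go import *
rel((-170,55,67)); rel((-162.7,52.6,96.5)); rel((-171.8,0,96.5))
E
```

```text
t 11.0 pos [482.1 313.   70.3] tgt [481.1 312.5  70. ] shift [ 0.3 -0.3 -1.1] turn [ 0. -0. -0.] w 20.1 F [-1.   0.3  0.8]
[[-0.0, -0.17, 0.99], [0.0, 0.99, 0.17], [-1.0, 0.0, -0.0]]
t 11.0 pos [482.1 313.   70.3] tgt [488.7 311.3  99.5] shift [-29.2  -2.7   6.2] turn [ 0. -0. -0.] w 20.1 F [-1.   0.3  0.8]
[[-0.0, -0.17, 0.99], [0.0, 0.99, 0.17], [-1.0, 0.0, -0.0]]
t 11.0 pos [482.1 313.   70.3] tgt [488.5 257.9  99.5] shift [-29.2 -55.3  -2.9] turn [ 0. -0. -0.] w 20.1 F [-1.   0.3  0.8]
[[-0.0, -0.17, 0.99], [0.0, 0.99, 0.17], [-1.0, 0.0, -0.0]]
```

drive_tool(series=[[12,[-5,0,1],[0,0,0]],[12,[-10,-0.5,2],[0,0,0]],[12,[-15,-1,3],[0,0,0]],[12,[-20,-1.5,4.5],[0,0,0]],[12,[-25,-2,6],[0,0,0]],[12,[-30,-2.5,7],[0,0,0]],[12,[-31,-2.5,7],[0,0,0]],[12,[-31,-2.5,7],[0,0,0]]])

```text
time_s: 11.8
position: [490.7, 311.8, 101.9]
eef_rot: [-0.131, 1.565, 0.132]
ft_force: [9.6, 0.3, -11.3]
grip_width: 20.1
```

```bash
python3 - <<'E'
from go import *
rel((-171.8,0,96.5))
for n,sl in(("scene",np.s_[120:290,220:420]),):
    a=env.capture(n); cv2.imwrite(f"pics/{n}7.png",cv2.resize(a[sl][...,::-1],None,fx=3.5,fy=3.5))
E
```

```text
t 11.8 pos [490.7 311.8 101.9] tgt [488.5 257.9  99.5] shift [  2.4 -52.8 -11.1] turn [ 0.     0.002 -0.   ] w 20.1 F [  9.6   0.3 -11.3]
[[0.0, -0.17, 0.99], [0.0, 0.99, 0.17], [-1.0, 0.0, 0.0]]
```

View pics/scene7.png

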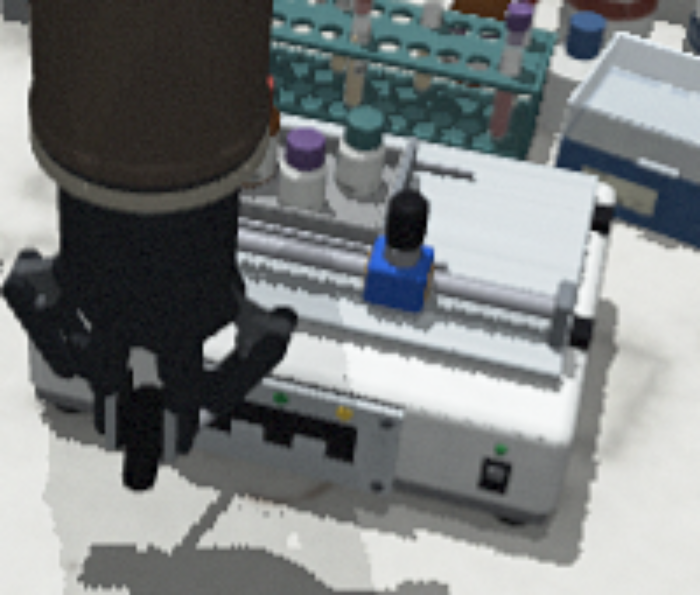

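The lever knob is lifted in the grip at (140,440), and the stop and vials are unchanged. Next I swing along the arc.

drive_tool(series=[[12,[0,-7,-1.5],[0,0,0]],[12,[0,-14,-3.5],[0,0,0]],[12,[0,-22,-5],[0,0,0]],[12,[0,-29,-6.5],[0,0,0]],[12,[0,-36,-7.5],[0,0,0]],[12,[0,-43,-8],[0,0,0]],[12,[0,-49,-8.5],[0,0,0]],[12,[0,-53,-8.5],[0,0,0]]])

```text
time_s: 12.65
position: [488.3, 256.7, 101.1]
eef_rot: [-0.132, 1.57, 0.131]
ft_force: [-9.1, 3.2, -0.2]
grip_width: 20.0
```

```bash
python3 - <<'E'
from go import *
rel((-171.8,0,96.5)); rel((-180,0,67))
for n,sl in(("scene",np.s_[120:290,220:420]),):
    a=env.capture(n); cv2.imwrite(f"pics/{n}8.png",cv2.resize(a[sl][...,::-1],None,fx=3.5,fy=3.5))
E
```

```text
t 12.65 pos [488.3 256.7 101.1] tgt [488.5 257.9  99.5] shift [1.6 1.2 0.4] turn [ 0.    -0.003  0.001] w 20.0 F [-9.1  3.2 -0.2]
[[-0.0, -0.17, 0.99], [-0.0, 0.99, 0.17], [-1.0, -0.0, -0.0]]
t 12.65 pos [488.3 256.7 101.1] tgt [480.4 256.6  70. ] shift [31.2  1.2 -7.7] turn [ 0.    -0.003  0.001] w 20.0 F [-9.1  3.2 -0.2]
[[-0.0, -0.17, 0.99], [-0.0, 0.99, 0.17], [-1.0, -0.0, -0.0]]
```

View pics/scene8.png

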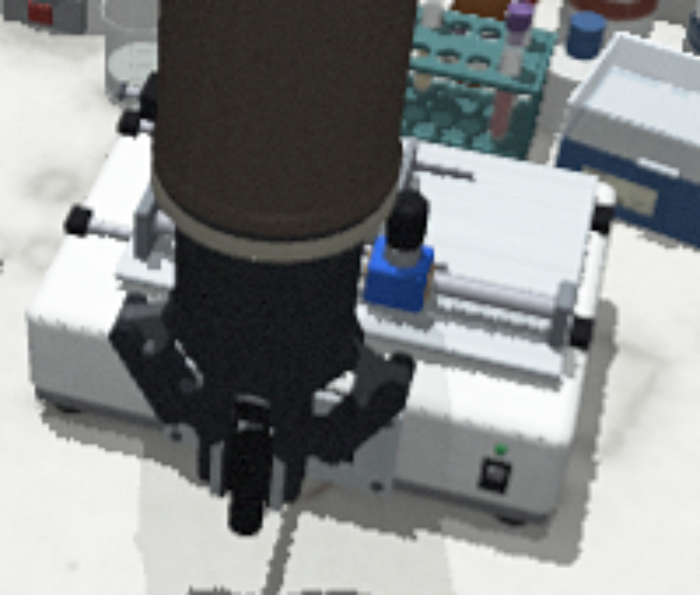

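The gripped knob is at (248,480), centred in front of the green dot's side of the gate. I'll lower it along its arc.

drive_tool(series=[[12,[5,1,-2],[0,0,0]],[12,[10,1,-4],[0,0,0]],[12,[15,1,-5.5],[0,0,0]],[12,[20,1,-7],[0,0,0]],[12,[25,1,-8],[0,0,0]],[12,[30,1,-8.5],[0,0,0]],[12,[30,1,-8.5],[0,0,0]],[12,[30,1,-8.5],[0,0,0]]])

```text
time_s: 13.5
position: [479.9, 256.4, 71.2]
eef_rot: [-0.132, 1.57, 0.13]
ft_force: [-8.3, -1.7, 4.5]
grip_width: 20.2
```

```bash
python3 - <<'E'
from go import *
rel((-180,0,67))
for n,sl in(("scene",np.s_[120:290,220:420]),):
    a=env.capture(n); cv2.imwrite(f"pics/{n}9.png",cv2.resize(a[sl][...,::-1],None,fx=3.5,fy=3.5))
E
```

```text
t 13.5 pos [479.9 256.4  71.2] tgt [480.4 256.6  70. ] shift [1.2 0.1 0.5] turn [-0.    -0.003  0.001] w 20.2 F [-8.3 -1.7  4.5]
[[-0.0, -0.17, 0.99], [-0.0, 0.99, 0.17], [-1.0, -0.0, -0.0]]
```

View pics/scene9.png

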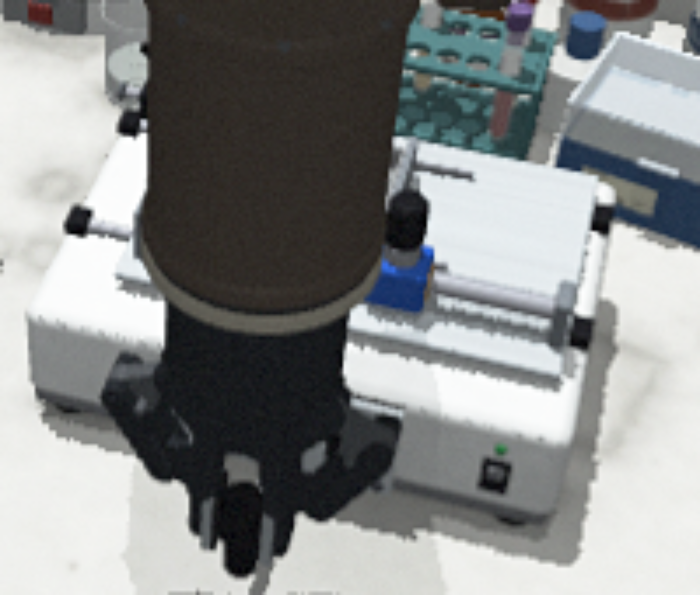

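The knob is down at (240,520), at the right height. I'll press 1 mm more, release, and withdraw straight up.

drive_tool(series=[[12,[1,0,0.5],[0,0,0]],[12,[1,0,0.5],[0,0,0]],[24,[1,0,0.5],[0,0,0]],[34,[1,0,0.5],[0,0,0]],[45,[1,0,0.5],[0,0,0]],[45,[1,0,0.5],[0,0,0]],[45,[1,0,0.5],[0,0,0]],[45,[1,0,0.5],[0,0,0]]])

```text
time_s: 14.35
position: [481.9, 257.6, 70.3]
eef_rot: [-0.131, 1.567, 0.131]
ft_force: [-0.1, -1.9, -0.5]
grip_width: 44.6
```

drive_tool(series=[[45,[-8,0,0],[0,0,0]],[45,[-20,0,0],[0,0,0]],[45,[-35,0,0],[0,0,0]],[45,[-60,0,0],[0,0,0]],[45,[-90,0,0],[0,0,0]],[45,[-125,0,0],[0,0,0]],[45,[-160,0,0],[0,0,0]],[45,[-180,0,0],[0,0,0]]])

```text
time_s: 15.15
position: [482.5, 258.0, 254.3]
eef_rot: [-0.13, 1.563, 0.132]
ft_force: [-0.6, 0.5, 0.9]
grip_width: 45.2
```

drive_tool(series=[[45,[0,35,0],[0,0,0]],[45,[0,75,0],[0,0,0]],[45,[0,115,0],[0,0,0]],[45,[0,155,0],[0,0,0]],[45,[0,195,0],[0,0,0]],[45,[0,235,0],[0,0,0]],[45,[0,260,0],[0,0,0]],[45,[0,270,0],[0,0,0]]])

```text
time_s: 15.95
position: [436.0, 526.1, 251.3]
eef_rot: [-0.132, 1.566, 0.134]
ft_force: [0.4, -0.4, 0.2]
grip_width: 45.0
```

```bash
python3 - <<'E'
from go import *
rel((-180,0,67))
for n,sl in(("scene",np.s_[120:290,220:420]),("top",np.s_[90:260,222:380])):
    a=env.capture(n); cv2.imwrite(f"pics/{n}10.png",cv2.resize(a[sl][...,::-1],None,fx=3.5,fy=3.5))
E
```

```text
t 15.95 pos [436.  526.1 251.3] tgt [480.4 256.6  70. ] shift [ 181.  -273.3   -1.7] turn [ 0.002  0.001 -0.001] w 45.0 F [ 0.4 -0.4  0.2]
[[0.0, -0.17, 0.99], [0.0, 0.99, 0.17], [-1.0, 0.0, 0.0]]
```

View pics/scene10.png

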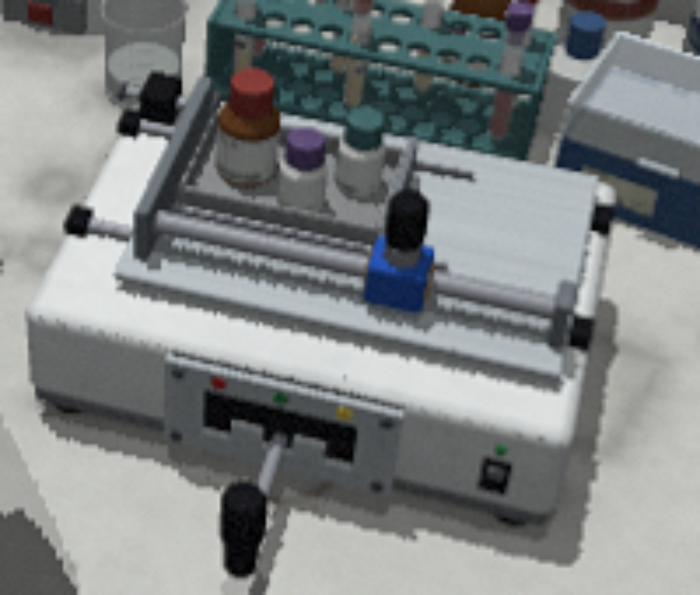

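View pics/top10.png

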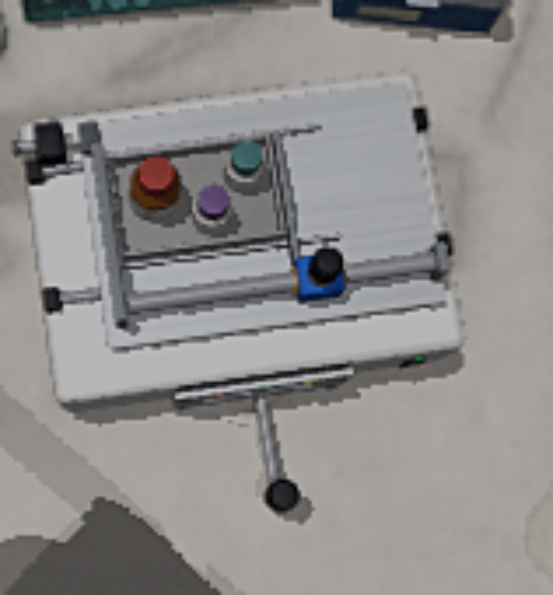

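The lever bar lies in the middle notch at (280,437) in the scene crop, below the green dot. The tray is at the fence, the vials are upright, and the blue block is against the tray's end. A numeric check before handing in:

```bash
python3 - <<'E'
from go import *
inv=lambda w:R.from_euler('z',-YAW).apply(np.asarray(w)-MX)
s=lambda x,y:(x/3.5+220-.36,y/3.5+120-.36); t=lambda x,y:(x/3.5+222-.36,y/3.5+90-.36)
print("stop knob top z162",inv(onz("top",t(327,265),162)).round(1),"block",inv(onz("top",t(320,279),125)).round(1), "before -78.0/-75.5")
w,e=tri(s(241,529),t(284,499));print("lever",inv(w).round(1),e.round(1),"left was -170,54,59.4")
for a in((289,240),(275,140),(117,155),(127,255)):print("tray",inv(onz("top",t(*a),113)).round(1))
E
```

```text
stop knob top z162 [-47.  -39.7 162. ] block [-48.  -40.1 125. ] before -78.0/-75.5
lever [-181.3   -2.2   61.2] 0.6 left was -170,54,59.4
tray [-17.1 -26.4 113. ]
tray [ 51.3 -28.4 113. ]
tray [ 56.4  76.6 113. ]
tray [-11.7  79.8 113. ]
```

The tray edge picks are coarse, so I'll check the gap at the fence more closely.

```bash
python3 - <<'E'
from go import *
inv=lambda w:R.from_euler('z',-YAW).apply(np.asarray(w)-MX)
im=env.capture("top"); cv2.imwrite("pics/topfull11.png",im[...,::-1])
a=im[120:190,240:330,::-1]; cv2.imwrite("pics/t11.png",cv2.resize(a,None,fx=8,fy=8,interpolation=2))
for f in("pics/top0.png","pics/topfull11.png"):
    h=cv2.cvtColor(cv2.imread(f),cv2.COLOR_BGR2HSV)
    for n,lo,hi,z in(("red",0,6,159),("purple",125,145,143),("teal",80,95,143),("blue",110,122,118)):
        m=cv2.inRange(h,(lo,90 if n!="teal" else 60,40),(hi,255,255));m[:115]=0;m[190:]=0;m[:,:240]=0;m[:,350:]=0
        k,_,st,c=cv2.connectedComponentsWithStats(m);i=1+np.argmax(st[1:,4]);print(n,st[i,4],inv(onz("top",c[i],z)).round(1))
E
```

```text
red 84 [ 26.9  46.8 159. ]
purple 52 [  8.5  12.7 143. ]
teal 57 [ 34.9 -12.8 143. ]
blue 23 [-56.3 -72.6 118. ]
red 93 [ 25.9  55.6 159. ]
purple 48 [  8.8  21.1 143. ]
teal 63 [ 34.9  -4.2 143. ]
blue 20 [-57.5 -40.2 118. ]
```

View pics/t11.png

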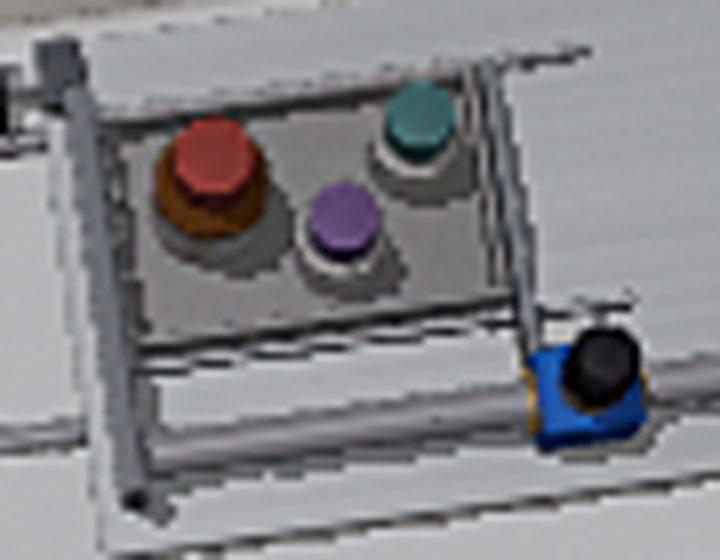

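The caps moved +8.5 mm in y, and the cross fence touches the tray's end. The top view cannot resolve the stop to 2 mm, and the force record could also be read as plain friction. There is time left, so I'll do a force check with a gentle push with the fingers loosely round the stop knob.

drive_tool(series=[[45,[0,-35,15],[0,0,0]],[45,[0,-75,32],[0,0,0]],[45,[0,-115,49],[0,0,0]],[45,[0,-155,66],[0,0,0]],[45,[0,-195,83],[0,0,0]],[45,[0,-235,100],[0,0,0]],[45,[0,-275,117],[0,0,0]],[45,[0,-314,133],[0,0,0]]])

```text
time_s: 16.9
position: [620.8, 232.8, 250.9]
eef_rot: [-0.13, 1.567, 0.13]
ft_force: [0.1, 1.3, 0.3]
grip_width: 44.5
```

drive_tool(series=[[45,[20,0,0],[0,0,0]],[45,[40,0,0],[0,0,0]],[45,[60,0,0],[0,0,0]],[45,[78,0,0],[0,0,0]],[45,[78,0,0],[0,0,0]],[45,[78,0,0],[0,0,0]],[45,[78,0,0],[0,0,0]],[45,[78,0,0],[0,0,0]]])

```text
time_s: 17.7
position: [620.8, 236.3, 173.6]
eef_rot: [-0.131, 1.565, 0.131]
ft_force: [0.7, -0.4, -0.0]
grip_width: 45.3
```

```bash
python3 - <<'E'
from go import *
rel((-45,-42,149))
o=env.get_obs();Rt=R.from_rotvec(o["eef_rot"]);print(Rt.inv().apply(np.array([619.4,238.3,151.5])-o["position"]).round(1))
a=env.capture("scene"); cv2.imwrite("pics/s12.png",cv2.resize(a[120:290,220:420,::-1],None,fx=3.5,fy=3.5))
E
```

```text
t 17.7 pos [620.8 236.3 173.6] tgt [620.5 237.6 152. ] shift [21.6  1.3 -0.1] turn [ 0.     0.002 -0.   ] w 45.3 F [ 0.7 -0.4 -0. ]
[[0.0, -0.17, 0.99], [0.0, 0.99, 0.17], [-1.0, 0.0, 0.0]]
[22.1  2.2 -1.1]
```

View pics/s12.png

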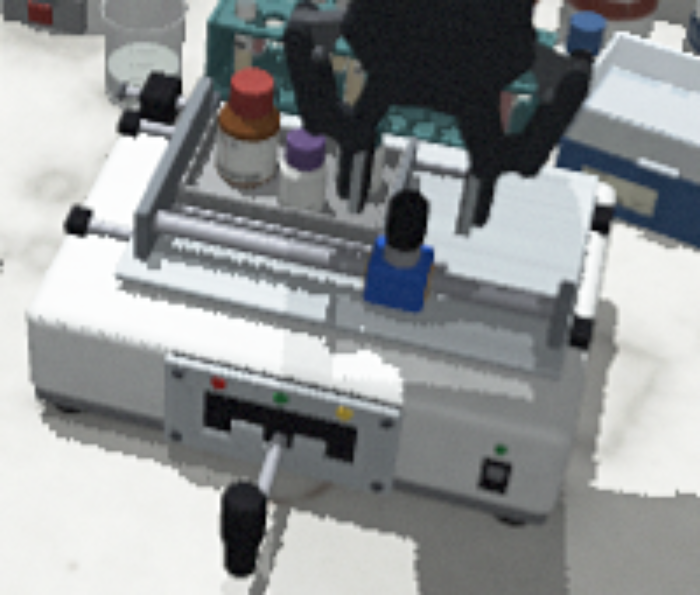

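The fingers at (355,190) and (480,210) straddle the knob at (408,220). I'll go down and narrow them to 30 mm.

drive_tool(series=[[45,[8,1,-1],[0,0,0]],[45,[16,2,-1],[0,0,0]],[45,[22,2,-1],[0,0,0]],[38,[22,2,-1],[0,0,0]],[30,[22,2,-1],[0,0,0]],[30,[22,2,-1],[0,0,0]],[30,[22,2,-1],[0,0,0]],[30,[22,2,-1],[0,0,0]]])

```text
time_s: 18.55
position: [619.1, 238.2, 150.5]
eef_rot: [-0.131, 1.566, 0.131]
ft_force: [-0.6, -0.2, -0.1]
grip_width: 29.9
```

drive_tool(series=[[30,[0,1,0],[0,0,0]],[30,[0,2,0],[0,0,0]],[30,[0,3,0],[0,0,0]],[30,[0,3.5,0],[0,0,0]],[30,[0,4,0],[0,0,0]],[30,[0,4,0],[0,0,0]],[30,[0,4,0],[0,0,0]],[30,[0,4,0],[0,0,0]]])

```text
time_s: 19.35
position: [618.3, 242.1, 150.3]
eef_rot: [-0.131, 1.567, 0.131]
ft_force: [-1.0, 0.3, 0.2]
grip_width: 29.8
```

drive_tool(series=[[30,[0,0.2,0],[0,0,0]],[30,[0,0.4,0],[0,0,0]],[30,[0,0.6,0],[0,0,0]],[30,[0,0.8,0],[0,0,0]],[30,[0,0.8,0],[0,0,0]],[30,[0,0.8,0],[0,0,0]],[30,[0,0.8,0],[0,0,0]],[30,[0,0.8,0],[0,0,0]]])

```text
time_s: 20.15
position: [618.2, 242.8, 150.3]
eef_rot: [-0.131, 1.567, 0.131]
ft_force: [0.1, -3.4, 0.5]
grip_width: 29.9
```

drive_tool(series=[[30,[0,0.2,0],[0,0,0]],[30,[0,0.4,0],[0,0,0]],[30,[0,0.6,0],[0,0,0]],[30,[0,0.6,0],[0,0,0]],[30,[0,0.6,0],[0,0,0]],[30,[0,0.6,0],[0,0,0]],[30,[0,0.6,0],[0,0,0]],[30,[0,0.6,0],[0,0,0]]])

```text
time_s: 20.95
position: [618.1, 243.2, 150.3]
eef_rot: [-0.132, 1.567, 0.131]
ft_force: [-0.1, -5.9, -0.3]
grip_width: 30.3
```

drive_tool(series=[[30,[0,0.2,0],[0,0,0]],[30,[0,0.4,0],[0,0,0]],[30,[0,0.6,0],[0,0,0]],[30,[0,0.6,0],[0,0,0]],[30,[0,0.6,0],[0,0,0]],[30,[0,0.6,0],[0,0,0]],[30,[0,0.6,0],[0,0,0]],[30,[0,0.6,0],[0,0,0]]])

```text
time_s: 21.75
position: [618.1, 243.6, 150.3]
eef_rot: [-0.132, 1.567, 0.131]
ft_force: [2.1, -6.3, 1.3]
grip_width: 30.0
```

drive_tool(series=[[30,[0,0.2,0],[0,0,0]],[30,[0,0.4,0],[0,0,0]],[30,[0,0.6,0],[0,0,0]],[30,[0,0.6,0],[0,0,0]],[30,[0,0.6,0],[0,0,0]],[30,[0,0.6,0],[0,0,0]],[30,[0,0.6,0],[0,0,0]],[30,[0,0.6,0],[0,0,0]]])

```text
time_s: 22.55
position: [618.0, 244.0, 150.3]
eef_rot: [-0.132, 1.567, 0.131]
ft_force: [1.9, -9.6, 1.4]
grip_width: 30.2
```

The force now climbs steadily (3.4, 5.9, 6.3, 9.6 N) over about 1.2 mm, well above the 2 to 4 N of sliding. So the ball is holding the block at home. I'll back off, open and withdraw.

drive_tool(series=[[30,[0,-1.5,0],[0,0,0]],[30,[0,-3,0],[0,0,0]],[30,[0,-5,0],[0,0,0]],[45,[0,-5,0],[0,0,0]],[45,[0,-5,0],[0,0,0]],[45,[0,-5,0],[0,0,0]],[45,[-10,-5,0],[0,0,0]],[45,[-25,-5,0],[0,0,0]]])

```text
time_s: 23.35
position: [618.3, 239.7, 175.6]
eef_rot: [-0.132, 1.568, 0.131]
ft_force: [-0.0, -0.4, 0.8]
grip_width: 44.9
```

drive_tool(series=[[45,[-25,0,0],[0,0,0]],[45,[-55,0,0],[0,0,0]],[45,[-80,0,0],[0,0,0]],[45,[-80,20,-40],[0,0,0]],[45,[-80,50,-80],[0,0,0]],[45,[-80,90,-105],[0,0,0]],[45,[-80,130,-125],[0,0,0]],[45,[-80,170,-135],[0,0,0]]])

```text
time_s: 24.15
position: [455.6, 386.0, 257.3]
eef_rot: [-0.131, 1.566, 0.132]
ft_force: [0.3, -0.5, 0.3]
grip_width: 45.0
```

drive_tool(series=[[45,[0,35,0],[0,0,0]],[45,[0,70,0],[0,0,0]],[45,[0,100,0],[0,0,0]],[45,[0,120,0],[0,0,0]],[45,[0,130,0],[0,0,0]],[45,[0,130,0],[0,0,0]],[45,[0,130,0],[0,0,0]],[45,[0,130,0],[0,0,0]]])

```text
time_s: 24.95
position: [436.0, 512.0, 255.6]
eef_rot: [-0.131, 1.567, 0.13]
ft_force: [0.5, 0.5, -0.1]
grip_width: 44.9
```

```bash
python3 - <<'E'
from go import *
rel((-45,-42,149))
for n,sl in(("scene",np.s_[120:290,220:420]),("top",np.s_[90:260,222:380])):
    a=env.capture(n); cv2.imwrite(f"pics/{n}13.png",cv2.resize(a[sl][...,::-1],None,fx=3.5,fy=3.5))
E
```

```text
t 24.95 pos [436.  512.  255.6] tgt [620.5 237.6 152. ] shift [ 103.7 -301.1  136.5] turn [-0.001  0.     0.   ] w 44.9 F [ 0.5  0.5 -0.1]
[[0.0, -0.17, 0.99], [-0.0, 0.99, 0.17], [-1.0, -0.0, 0.0]]
```

View pics/scene13.png

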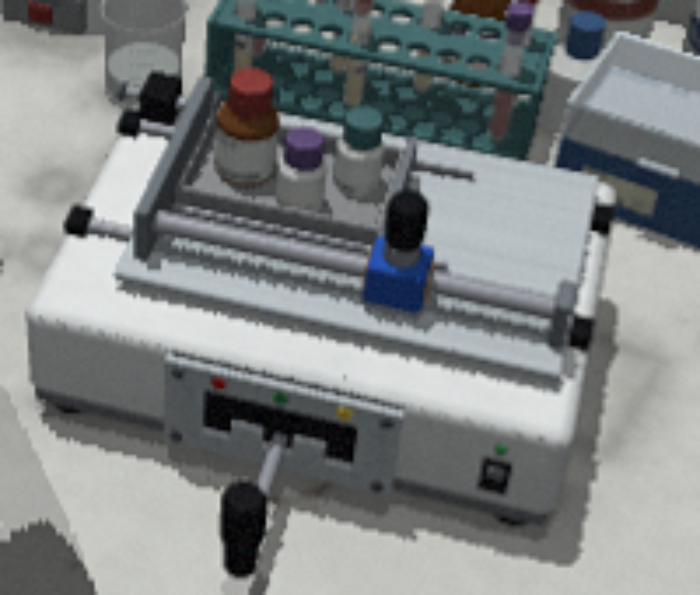

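View pics/top13.png

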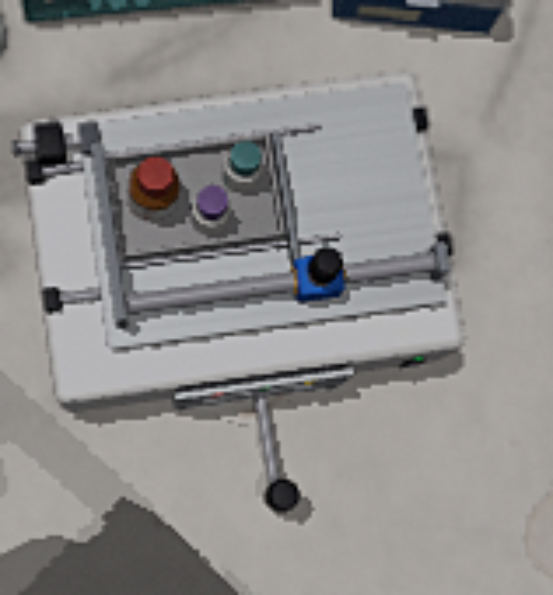

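The last views show the stop home at (408,220), the lever in the middle notch at (280,437), the tray at the fence, the vials upright and the arm clear. I'm handing in.

```bash
python3 -c "
from rig import env
print(env.job_done())"
```

```text
the job is handed in; nothing more can be done
None
```

I handed the job in at about 25 s, and the last pictures show the mixer set up as asked; the hand-in gave no verdict.

- **Moves:** I gripped the stop knob and slid the block about 34 mm, which pushed the tray up to the fence while the lever was still in the red notch. I then lifted the lever about 31 mm, carried it along its arc and lowered it into the green notch.
- **Lever:** Its knob measured at mixer (-181, -2) mm, close to the expected (-180, 0). The height came out at 61 mm, much the same as the 59 mm measured while it was parked. Both are below the stated 67 mm because the scene camera reads several millimetres off.
- **Tray and vials:** All three vials stand. Their caps moved about 8.5 mm with the tray.
- **Stop block:** The pictures put it between mixer y -40 and -44 mm, with home at -42, so they could not settle the 2 mm limit. I went back and pushed gently: the force rose from about 3 to 10 N over 1.2 mm, well above sliding friction, so I took it as clicked home. That push came after the lever move, so the click beforehand rests on the first push, when the force dropped and then rose again.
- **Disagreement:** My rough tray corner picks gave the tray centre at about y +25 mm, just under the 26 mm limit. The cap movement added to its start position gives about 27 to 28 mm. The tray also touches the stop's cross fence, so with the stop home it should be at 28 mm or more. I trusted those over the corner picks.

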